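# Send a used vial magazine down the return chute

### The job

Draw the used vial magazine out of its storage stand, lay it on the sloping rest and let it go, then take it again from its broad side and lay it flat on the steel ledge, clear of the drop and pointing at the chute, and let it go. Then push it (do not carry it over) off the end of the ledge so that it drops down the chute and comes to rest in the tray at the bottom. Leave the bottle, the jar and the vial box standing where they are.

Things in the scene. Friction and masses are not known exactly. Their poses are not given: they have to be found in the camera images.
- magazine: Used vial magazine: rigid dark block 48 mm (x) by 30 mm (y) by 140 mm long (z), 0.18 to 0.35 kg, five white vial ends on each 48 mm wide face. Origin at its centre. It starts upright (z up) in the stand's well, the upper 75 mm clear. Both ends are alike; either may go first.
- stand: Fixed grey storage stand: base plate 110 x 100 x 10 mm carrying one upright well, inside 54 (x) by 36 mm (y), walls 6 mm, top 75 mm and floor 10 mm above the table. Origin on the table under the well's axis, z up. The magazine's x lies along the stand's x.
- rest: Fixed steel sloping rest. On a base 100 (x) by 170 mm (y) stands a plate 34 mm wide (x), 130 mm long, 12 mm thick, inclined 45 degrees, rising towards +y, with a 34 mm wide stop at its lower end standing 22 mm out from the slope. Plate face and stop meet at (0, -50, 30) mm; upper edge at (0, 42, 122) mm. Origin on the table at the base's centre, z up.
- rest_place (a point): Where the magazine's centre is when it lies home on the rest: lengthwise on a 48 mm face, lower end on the stop, overhanging the plate 7 mm each side (let go loosely it slides down to the stop). Axes as the rest's: the length runs along (0, 1, 1), the slope faces (0, -1, 1). It is 15 mm from the plate's face, 70 mm from the stop.
- ledge_end (a point): Middle of the drop edge of the fixed steel ledge, on its upper surface, 140 mm above the table. y points along the push, out over the chute, x along the edge, z up. The ledge is flat, 150 mm wide, y from -200 to 0. From the edge on, the chute: 76 mm wide inside, side walls 15 mm above the ledge, bottom falling at 50, then 25 degrees; it takes the magazine only lengthwise.
- tray (a point): Middle of the floor of the tray at the chute's bottom, 8 mm above the table: 76 mm wide (x), flat from about 90 mm before to 110 mm beyond this point along y, end wall 65 mm high. Axes as the ledge's. The chute's bottom and the tray's floor are slick (friction about 0.15); friction elsewhere is 0.5 to 0.7.
- bottle: Bystander: amber bottle, 60 mm across, 150 mm high, origin under its middle.
- jar: Bystander: white jar, 64 mm across, 75 mm high, origin under its middle.
- vial_box: Bystander: open grey compartment box 60 x 90 x 45 mm, origin under its middle.
Not all that is in view belongs to the job. There is more than one size of the rest; the one meant has the size given above.

How it is judged:
By the outcome, as a careful person would: the job done as asked, in the order asked, and still so for the second after the job is handed in, with the robot touching nothing.
It also fails if it takes over 66 s, if anything falls off the work surface, if the arm or the gripper's body presses on something with over 40 N, if the wrist force passes 120 N, or if a joint passes its speed limit or range.

### The arm

A 6-joint arm with a two-finger parallel gripper is mounted at the origin on the work surface. World frame = base frame: x ahead of the robot, y to its left, z up, the work surface at z = 0. Lengths are in mm, angles in rad, forces in N, time in s.
With the tool pointing down it reaches from about 275 to 750 mm from the base axis. Payload 10.2 kg.
Tool frame: the origin (TCP) lies midway between the tips of the shut fingers; the grasp point (between the pads) lies 19 mm behind it; z points along the fingers, y is the line along which they close (so a half turn about z gives the same grasp; the last joint's range is limited). The gripper opens to 85 mm and grips with 20 to 120 N. Pads are 22 mm wide; open, the fingers measure 114 mm over their backs; the gripper's body (76 mm by 85 mm) begins 54 mm behind the grasp point. The pads swing forward as they close: fully open they stand 13 mm farther back than shut.
Start: joints at [1.105, 0.313, 1.498, -0, 1.331, -0.223], TCP at [126.234, 509.604, 231.294] pointing down, gripper open.
Joint ranges: [-2.94, 2.94], [-0.97, 2.17], [0.19, 2.56], [-1.23, 4.37], [0.02, 3.11], [-2.88, 2.88]. Speed limits (rad/s): [2.39, 2.39, 3.01, 3.14, 3.14, 3.14].

### API

Orientations are given as a unit quaternion [w, x, y, z].
In Python, from rig import ctrl gives the robot as it stands.
- The arm moves only by the tool send_rows, never from a script. Its argument "targets" is a list of rows, each an object with "offset": the shift along the world's x, y, z in cm, a list of three; "spin": the turn about the world's z in rad. A call has 1 to 8 rows; each row is the pose to reach, as a shift and turn from the pose commanded when the call began; what a row does not reach only later rows make up. A row lasts 1/12 s, in which the tool goes at most 41.7 mm and 7.16 degrees, less where a joint would pass 70% of its speed; a pose out of reach is approached as far as the arm can. A call with a gripper value outside its range is refused whole. "grip" is the opening, from 0 (shut) to 1 (fully open), set as the call begins (left out, the last holds). The fingers move at their own pace and stop on an object; "squeeze" is the grip in N (left out, the last holds). Time passes only in rows, so rows that repeat a pose let the fingers close. It gives the time, the measured TCP pose, the force, the opening and the grip force at its end, in the units of the state.
- ctrl.sense(): the state, without advancing time (a new reading comes with each control period).
- ctrl.capture(name): name is "scene" or "top"; returns (picture, depth): 420x560x3 uint8, red, green, blue; 420x560 float32, mm along the optical axis (not along the pixel's ray), 0 where there is no reading.
- ctrl.calibration(name): a dict with "fx", "fy", "cx", "cy" (pixels), "k1" (the pictures are not rectified: a ray, as slopes to the right and down, at radius r is drawn at 1 + k1 r^2 times it, then the intrinsics apply), "view" (4x4, takes a point from world to camera coordinates). Camera axes: x right, y down, z forward; pixel columns grow to the right and rows downward; lengths in mm; the calibration is good to about 2 mm. A picture is of the moment at which its call begins. calibration takes no time and is no camera call.
- ctrl.finish_job(): hands the job in; it is judged then, once.
Trained networks look in the newest picture that a camera, given by its name, has taken for a name from the list of things; names that differ only in an ending like _2 or _b are one class to them, and where a whole thing is asked for, a point or a joint stands for the part that bears it (a point fixed in the world has none). Each returns a list of dicts, best first, with "conf" (0 to 1); they miss things now and then, are a little off and sometimes report something else, mostly with a low value. They report only what shows in the picture. A call takes as long as a camera call. They do not tell look-alikes from the thing itself.
- ctrl.search_frame(camera, query): "box" ([left, top, right, bottom] in pixels, round what is visible of it).
- ctrl.place_of(camera, query): "uv" ([column, row] in pixels: a listed point, or the origin of a listed thing).
The state is a dict: "time_s": time; "joints": joint angles; "dq": joint speeds; "tau": joint torques, N m; "eef_pos": TCP position; "ee_rot": TCP orientation; "force": force on the tool from outside, world axes, zero at the start; "wrist_torque": the same for the moment, N m; "grip_width": opening from 0.0 (shut) to 1.0 (fully open); "grip_force": force on a finger pad.
Only numpy, scipy, OpenCV 4.12 (cv2) and the standard library are available. Lean on these libraries where they do the work, as an engineer would, in place of code of your own. Each camera call takes 0.05 s, during which the arm holds its last target. There are 200 camera calls.

## Working session

There is one attempt and no reset: what is moved stays moved. The work goes in short steps, Python scripts to look and compute and a tool call to move; the robot and the scene stay as the last step left them, time stands still between calls to the robot, and variables do not carry over. Pictures are saved under pics/ and viewed, at most 10 in all, crops included, and the job is handed in when it is done.

Besides the shell and the picture viewer there is one more tool, called after ">>>" as name(argument=value, ...) on one line, values as JSON. send_rows: Moves the arm, as the interface text tells. Its arguments: {"type":"object","properties":{"targets":{"type":"array"},"grip":{"type":"number"},"squeeze":{"type":"number"}},"required":["targets"]}

```bash
mkdir -p pics; ls
cat > h.py <<'E'
import numpy as np, cv2
from rig import ctrl
def cap(n):
    p,d=ctrl.capture(n); np.savez(f'pics/{n}.npz',p=p,d=d); return p,d
def save(p,name): cv2.imwrite(f'pics/{name}.png',cv2.cvtColor(p,cv2.COLOR_RGB2BGR))
def rays(n,uv):
    c=ctrl.calibration(n); K=np.array([[c['fx'],0,c['cx']],[0,c['fy'],c['cy']],[0,0,1.]])
    u=cv2.undistortPoints(np.array(uv,float).reshape(-1,1,2),K,np.array([c['k1'],0,0,0.]))[:,0]
    return np.c_[u,np.ones(len(u))],np.array(c['view'])
def world(n,uv,z):
    r,V=rays(n,uv); P=r*np.asarray(z).reshape(-1,1)
    return (P-V[:3,3])@V[:3,:3]
def onplane(n,uv,h):
    r,V=rays(n,uv); D=r@V[:3,:3]; C=-V[:3,3]@V[:3,:3]
    return C+D*((h-C[2])/D[:,2:])
def cloud(n,d):
    vv,uu=np.mgrid[0:420,0:560]; return world(n,np.c_[uu.ravel(),vv.ravel()],d.ravel()).reshape(420,560,3)
E
python3 - <<'E'
from h import *
for n in('scene','top'):
    p,d=cap(n); save(p,n)
    V=np.array(ctrl.calibration(n)['view']); print(n,-V[:3,3]@V[:3,:3],V[:3,:3].round(2).tolist())
    for q in('magazine','stand','rest','rest_place','ledge_end','tray','bottle','jar','vial_box'):
        print(q,[(np.round(r['uv']).tolist(),round(r['conf'],2)) for r in ctrl.place_of(n,q)])
E
```

```text
pics
scene [1108.83666616 -111.67473974  851.4082661 ] [[0.34, 0.94, -0.01], [0.72, -0.27, -0.63], [-0.6, 0.21, -0.77]]
magazine [([120.0, 255.0], 0.63)]
stand [([131.0, 273.0], 0.96)]
rest [([224.0, 283.0], 0.78), ([260.0, 182.0], 0.78)]
rest_place [([214.0, 273.0], 0.83), ([255.0, 169.0], 0.59), ([420.0, 176.0], 0.28)]
ledge_end [([369.0, 172.0], 0.83)]
tray [([418.0, 177.0], 0.93)]
bottle [([168.0, 332.0], 0.92)]
jar [([169.0, 331.0], 0.2)]
vial_box [([170.0, 207.0], 0.75)]
top [ 338.0745674    96.50951131 1181.18346484] [[0.08, -1.0, 0.0], [-0.98, -0.08, -0.2], [0.2, 0.01, -0.98]]
magazine [([449.0, 236.0], 0.67)]
stand [([440.0, 246.0], 0.95)]
rest [([363.0, 196.0], 0.94), ([283.0, 301.0], 0.9), ([353.0, 260.0], 0.77)]
rest_place [([368.0, 189.0], 0.87), ([364.0, 255.0], 0.71), ([436.0, 243.0], 0.2)]
ledge_end [([185.0, 210.0], 0.75), ([361.0, 255.0], 0.74)]
tray [([117.0, 231.0], 0.91)]
bottle []
jar [([321.0, 160.0], 0.74)]
vial_box [([388.0, 309.0], 0.79), ([411.0, 176.0], 0.64)]
```

View pics/scene.png

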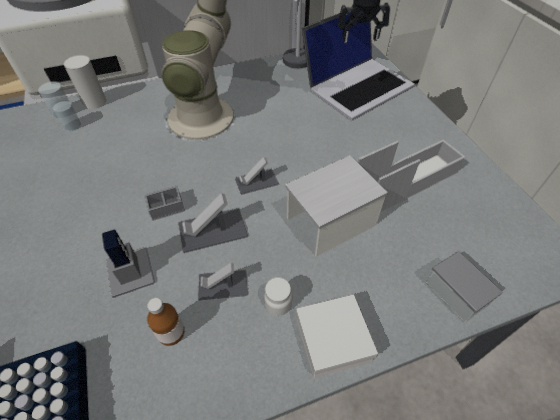

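View pics/top.png

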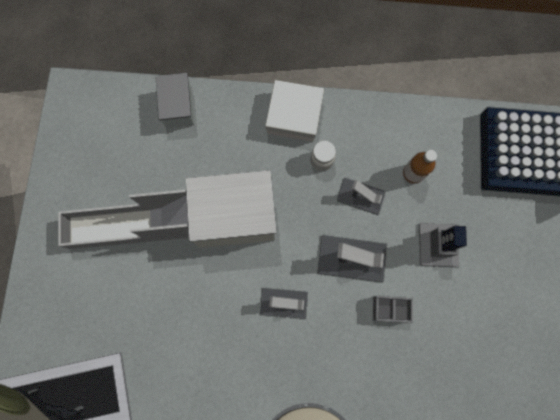

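The scene view shows the stand with the magazine at (120,255), the ledge and chute at (335,195)–(440,165), and three rests. In the top view the rests are at (353,260), which is the largest, (363,196) and (283,301). The one at (353,260) should be the 100x170 one, so I'll measure all three.

```bash
cat > m.py <<'E'
from h import *
def rect(P,m):
    xy=P[m][:,:2]; r=cv2.minAreaRect(xy.astype(np.float32)); return np.round(r[0],1),np.round(r[1],1),round(r[2],1)
z=np.load('pics/top.npz'); p,d=z['p'],z['d']; P=cloud('top',d)
vv,uu=np.mgrid[0:420,0:560]
def box(a,b,c,e): return (uu>=a)&(uu<c)&(vv>=b)&(vv<e)&(d>0)
t=P[box(200,350,260,400)]; print('table z',np.median(t[:,2]),t[:,2].std(),'zero depth',(d==0).mean())
for nm,b in dict(A=(312,228,392,288),B=(332,172,390,220),C=(255,282,312,322)).items():
    m=box(*b); h=P[...,2]
    print(nm,'hist',np.histogram(P[m][:,2],bins=[4,6,8,10,12,14,16,20,40,60,80,100,120,140])[0])
    mm=m&(h>6); mk=cv2.morphologyEx(mm.astype(np.uint8),cv2.MORPH_OPEN,np.ones((3,3))); print(rect(P,mk>0))
m=box(175,160,285,250)&(abs(P[...,2]-140)<5); print('ledge',np.median(P[m][:,2]),rect(P,m))
m=box(415,215,475,275); h=P[...,2]
print(np.histogram(P[m][:,2],bins=np.arange(5,170,5)))
print('standbase',rect(P,m&(h>5)&(h<14)),'welltop',rect(P,m&(abs(h-75)<5)),'magtop',rect(P,m&(h>144)&(h<156)))
big=cv2.resize(p[165:330,240:480],None,fx=3.3,fy=3.3,interpolation=cv2.INTER_CUBIC); save(big,'crop1')
E
python3 m.py
```

```text
table z -0.05457170745514866 2.1820692685058356 zero depth 0.0038860544217687075
A hist [375 603 573 238  56   7   3 128 163 113 114 153  22]
(array([479.5, -78.3]), array([168.5,  99.7]), 86.7)
B hist [324 201  63  17   3   2   9 132  82  79  25   0   0]
(array([ 654.6, -104.5]), array([82.4, 45.8]), 74.1)
C hist [356 245  84  13   1   0   3 130  77 102  20   0   0]
(array([353.3,  79.9]), array([82.5, 24. ]), 89.8)
ledge 139.71737531691863 (array([562.6, 243.2]), array([150.8, 227.7]), 10.1)
(array([477, 353,  28,  25,  16,  24,  21,  24,  25,  21,  27,  38,  43,
       107,  80,  21,  15,  17,  19,  19,  17,  17,  24,  19,  15,  27,
        21,  19, 170, 107,   0,   0]), array([  5,  10,  15,  20,  25,  30,  35,  40,  45,  50,  55,  60,  65,
        70,  75,  80,  85,  90,  95, 100, 105, 110, 115, 120, 125, 130,
       135, 140, 145, 150, 155, 160, 165]))
standbase (array([ 533.4, -316.4]), array([153.7, 148.9]), 1.6) welltop (array([ 531.7, -299.8]), array([65.9, 50.3]), 2.6) magtop (array([ 532.8, -299.8]), array([47. , 31.3]), 3.3)
```

View pics/crop1.png

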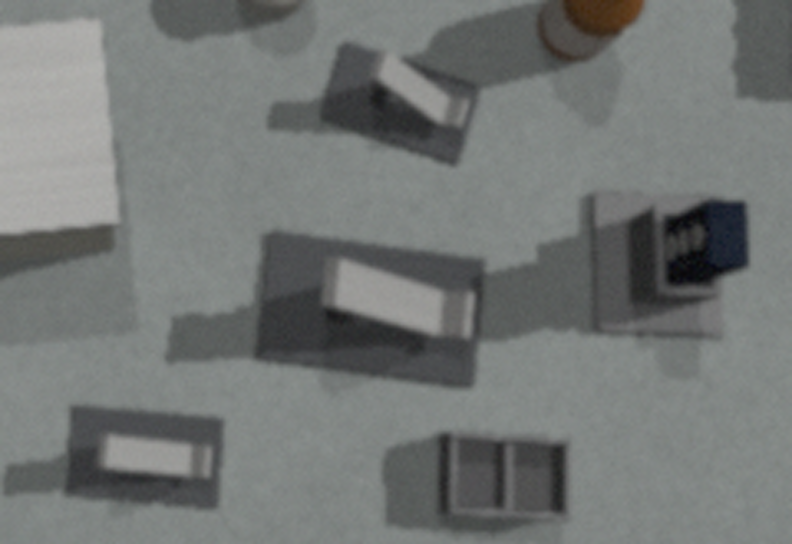

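```bash
cat > m2.py <<'E'
from h import *
from scipy.optimize import least_squares
z=np.load('pics/top.npz'); d=z['d']; P=cloud('top',d); h=P[...,2]
vv,uu=np.mgrid[0:420,0:560]
def box(a,b,c,e): return (uu>=a)&(uu<c)&(vv>=b)&(vv<e)&(d>0)
# rest plate
Q=P[box(312,228,392,288)&(h>30)]
a=np.radians(-3.3); 
def loc(P,o,a): R=np.array([[np.cos(a),-np.sin(a)],[np.sin(a),np.cos(a)]]); q=P.copy(); q[:,:2]=(P[:,:2]-o)@R; return q
L=loc(Q,np.array([479.5,-78.3]),a)
m=(abs((L[:,2]-30)-(L[:,1]+50))<10); T=L[m]
A=np.c_[T[:,0],T[:,1],np.ones(m.sum())]; co,*_=np.linalg.lstsq(A,T[:,2],rcond=None); print('plate z=ax+by+c',co,m.sum(),'expected 0,1,80')
for lo,hi in((35,55),(55,75),(75,95),(95,120)):
    s=T[(T[:,2]>lo)&(T[:,2]<hi)]; print(lo,np.percentile(s[:,0],[3,50,97]).round(1))
print('y,z max',np.percentile(T[:,1],99.5),np.percentile(T[:,2],99.5))
S=L[(L[:,1]<-48)]; print('stop',np.percentile(S,[2,50,98],axis=0).round(1).tolist())
# ledge
Q=P[box(150,150,290,260)&(abs(h-140)<4)]; a=np.radians(10.1); L=loc(Q,np.array([562.6,243.2]),a)
for x0 in range(-70,75,20):
    s=L[abs(L[:,0]-x0)<8]; print(x0,np.percentile(s[:,1],[.5,99]).round(1),end=' | ')
for y0 in range(-100,120,25):
    s=L[abs(L[:,1]-y0)<8]; 
    if len(s)>5: print(y0,np.percentile(s[:,0],[.5,99.5]).round(1),len(s))
W=P[box(50,170,200,260)&(h>146)&(h<160)]; L=loc(W,np.array([562.6,243.2]),a); print('walls',np.percentile(L[:,0],[2,20,50,80,98]),np.percentile(L[:,1],[2,98]))
pt=np.array([[185,210.]]); print('ledge_end',onplane('top',pt,140),'scene',onplane('scene',[[369,172.]],140),'tray',onplane('top',[[117,231.]],8))
F=P[box(60,190,150,260)&(h>3)&(h<14)]; L=loc(F,np.array([562.6,243.2]),a); print('tray floor',np.percentile(L[:,0],[2,50,98]),np.percentile(L[:,1],[2,98]))
E
python3 m2.py
```

```text
plate z=ax+by+c [1.52541371e-02 9.61341948e-01 8.02826225e+01] 526 expected 0,1,80
35 [-16.7   0.7  16.7]
55 [-16.5  -1.8  16.4]
75 [-16.5  -0.8  16.6]
95 [-16.4   0.5  16.2]
y,z max 46.45626811311307 123.39841530925209
stop [[-16.5, -71.6, 30.7], [0.0, -61.1, 39.3], [15.6, -48.8, 46.7]]
-70 [-112.2   83.7] | -50 [-113.2  155.4] | -30 [-113.1   83.6] | -10 [-112.8   84.4] | 10 [-112.3   84.1] | 30 [-112.   139.1] | 50 [-113.1   84.3] | 70 [-112.9   84. ] | -100 [-74.6  74.4] 420
-75 [-74.5  74.2] 414
-50 [-74.7  73.8] 420
-25 [-74.4  74. ] 418
0 [-74.4  73.9] 421
25 [-74.7  73.6] 417
50 [-74.4  74. ] 411
75 [-74.1  74.1] 423
100 [-43.6  38.6] 10
walls [-43.72906376 -42.07958533  37.22996068  39.97845295  42.75576077] [ 88.19334355 213.23601927]
ledge_end [[544.53804353 332.71126475 140.        ]] scene [[549.13905316 332.75649888 140.        ]] tray [[501.35298433 531.78438889   8.        ]]
tray floor [-64.06470633   6.45293732  88.21310157] [215.57309701 417.0603779 ]
```

Rest A's base, measured at 168.5 x 99.7 mm, matches the description. The other two, at (363,196) and (283,301), are only about 82 mm long. A is at (479.5, -78.3) with yaw -3.3°. The other poses:

| Item | Position | Yaw |
|---|---|---|
| Stand | (532.5, -299.8) | 3° |
| Ledge end | (547.5, 328) | 10.1° |

```bash
cat >> h.py <<'E'
from scipy.spatial.transform import Rotation as Ro
def state():
    s=ctrl.sense(); w,x,y,z=s['ee_rot']; M=Ro.from_quat([x,y,z,w]).as_matrix()
    print('t',round(s['time_s'],2),'tcp',np.round(s['eef_pos'],1),'tool y deg',round(np.degrees(np.arctan2(M[1,1],M[0,1])),2),'q6',round(s['joints'][5],2),'q1',round(s['joints'][0],2),'F',np.round(s['force'],1),'grip',round(s['grip_width'],3),round(s['grip_force'],1)); return s
E
python3 -c "
from h import *
state()"
```

```text
t 1.0 tcp [126.2 509.6 231.3] tool y deg 76.09 q6 -0.22 q1 1.1 F [ 0.4 -0.5  0.5] grip 0.999 0.0
```

>>> send_rows(targets=[{"offset": [13.5,-27,2],"spin": -0.64},{"offset": [13.5,-27,2],"spin": -0.64},{"offset": [13.5,-27,2],"spin": -0.64},{"offset": [13.5,-27,2],"spin": -0.64},{"offset": [13.5,-27,2],"spin": -0.64},{"offset": [13.5,-27,2],"spin": -0.64},{"offset": [13.5,-27,2],"spin": -0.64},{"offset": [13.5,-27,2],"spin": -0.64}], grip=1)

```text
time_s: 1.67
eef_pos: [262.9, 236.1, 251.8]
ee_rot: [0.001, 0.429, 0.903, 0.0]
force: [-0.3, 0.8, 0.5]
grip_width: 0.999
grip_force: 0.0
```

>>> send_rows(targets=[{"offset": [13.5,-27,0],"spin": -0.636},{"offset": [13.5,-27,0],"spin": -0.636},{"offset": [13.5,-27,0],"spin": -0.636},{"offset": [13.5,-27,0],"spin": -0.636},{"offset": [13.5,-27,0],"spin": -0.636},{"offset": [13.5,-27,0],"spin": -0.636},{"offset": [13.5,-27,0],"spin": -0.636},{"offset": [13.5,-27,0],"spin": -0.636}])

```text
time_s: 2.33
eef_pos: [397.8, -34.8, 251.2]
ee_rot: [0.001, 0.69, 0.724, -0.0]
force: [-0.1, 1.2, -0.6]
grip_width: 1.001
grip_force: 0.0
```

>>> send_rows(targets=[{"offset": [13.6,-26.9,0],"spin": 0},{"offset": [13.6,-26.9,0],"spin": 0},{"offset": [13.6,-26.9,0],"spin": 0},{"offset": [13.6,-26.9,0],"spin": 0},{"offset": [13.6,-26.9,0],"spin": 0},{"offset": [13.6,-26.9,0],"spin": 0},{"offset": [13.6,-26.9,0],"spin": 0},{"offset": [13.6,-26.9,0],"spin": 0}])

```text
time_s: 3.0
eef_pos: [533.1, -303.7, 249.6]
ee_rot: [-0.0, 0.69, 0.724, -0.0]
force: [-1.0, 0.4, 0.3]
grip_width: 0.999
grip_force: 0.0
```

>>> send_rows(targets=[{"offset": [0,0,0],"spin": 0},{"offset": [0,0,0],"spin": 0},{"offset": [0,0,0],"spin": 0}])

```text
time_s: 3.25
eef_pos: [532.1, -298.2, 251.6]
ee_rot: [-0.0, 0.688, 0.726, 0.0]
force: [0.7, -0.2, -0.6]
grip_width: 0.999
grip_force: 0.0
```

Run:
```python
from h import *
state()
p,d=cap('scene'); save(p[190:340,60:260],'x'); P=cloud('scene',d)
vv,uu=np.mgrid[0:420,0:560]; m=(uu>95)&(uu<150)&(vv>220)&(vv<290)&(d>0)
Q=P[m]; t=Q[(Q[:,2]>145)&(Q[:,2]<156)]; print(len(t),t.mean(0), cv2.minAreaRect(t[:,:2].astype(np.float32)))
w=Q[(Q[:,2]>71)&(Q[:,2]<79)]; print(cv2.minAreaRect(w[:,:2].astype(np.float32)))
```

```text
t 3.25 tcp [ 532.1 -298.2  251.6] tool y deg 3.03 q6 -0.76 q1 -0.7 F [ 0.7 -0.2 -0.6] grip 0.999 0.0
251 [ 538.54374029 -300.02884928  148.33806457] ((537.2251586914062, -300.70257568359375), (48.24162292480469, 29.4547061920166), 2.0732550621032715)
((535.8607788085938, -300.0406799316406), (67.43528747558594, 48.307621002197266), 3.0169458389282227)
```

>>> send_rows(targets=[{"offset": [0.2,-0.1,-3],"spin": 0},{"offset": [0.2,-0.1,-6],"spin": 0},{"offset": [0.2,-0.1,-9],"spin": 0},{"offset": [0.2,-0.1,-12],"spin": 0},{"offset": [0.2,-0.1,-14],"spin": 0},{"offset": [0.2,-0.1,-15.3],"spin": 0},{"offset": [0.2,-0.1,-15.3],"spin": 0},{"offset": [0.2,-0.1,-15.3],"spin": 0}])

```text
time_s: 3.97
eef_pos: [534.3, -299.7, 99.0]
ee_rot: [0.0, 0.688, 0.726, 0.0]
force: [0.6, -0.3, 0.9]
grip_width: 0.997
grip_force: 0.0
```

>>> send_rows(targets=[{"offset": [0,0,0],"spin": 0},{"offset": [0,0,0],"spin": 0},{"offset": [0,0,0],"spin": 0},{"offset": [0,0,0],"spin": 0},{"offset": [0,0,0],"spin": 0},{"offset": [0,0,0],"spin": 0},{"offset": [0,0,0],"spin": 0},{"offset": [0,0,0],"spin": 0}], grip=0.4, squeeze=45)

```text
time_s: 4.63
eef_pos: [534.7, -300.7, 99.5]
ee_rot: [0.001, 0.688, 0.725, 0.0]
force: [0.2, 1.2, 5.6]
grip_width: 0.556
grip_force: 47.0
```

>>> send_rows(targets=[{"offset": [0,0,2],"spin": 0},{"offset": [0,0,4],"spin": 0},{"offset": [0,0,7],"spin": 0},{"offset": [0,0,10],"spin": 0},{"offset": [0,0,12],"spin": 0},{"offset": [0,0,14],"spin": 0},{"offset": [0,0,14],"spin": 0},{"offset": [0,0,14],"spin": 0}], grip=0.4)

```text
time_s: 5.3
eef_pos: [534.2, -300.4, 238.1]
ee_rot: [0.0, 0.688, 0.725, 0.0]
force: [0.7, -0.8, -2.2]
grip_width: 0.558
grip_force: 47.3
```

Run:
```python
from h import *
state()
p,d=cap('scene'); save(cv2.resize(p[140:340,60:260],None,fx=3,fy=3),'lift'); P=cloud('scene',d)
vv,uu=np.mgrid[0:420,0:560]; m=(d>0)&(P[...,2]>110)&(P[...,2]<200)&(abs(P[...,0]-534)<60)&(abs(P[...,1]+300)<50)
Q=P[m]
for lo in range(110,230,15):
    s=Q[(Q[:,2]>lo)&(Q[:,2]<lo+15)]
    if len(s): print(lo,len(s),s.min(0).round(),s.max(0).round())
```

```text
t 5.3 tcp [ 534.2 -300.4  238.1] tool y deg 2.98 q6 -0.76 q1 -0.7 F [ 0.7 -0.8 -2.2] grip 0.558 47.3
140 30 [ 515. -313.  149.] [ 561. -285.  155.]
155 91 [ 516. -314.  155.] [ 563. -285.  170.]
170 94 [ 514. -314.  170.] [ 562. -285.  185.]
185 106 [ 515. -313.  185.] [ 562. -285.  200.]
```

View pics/lift.png

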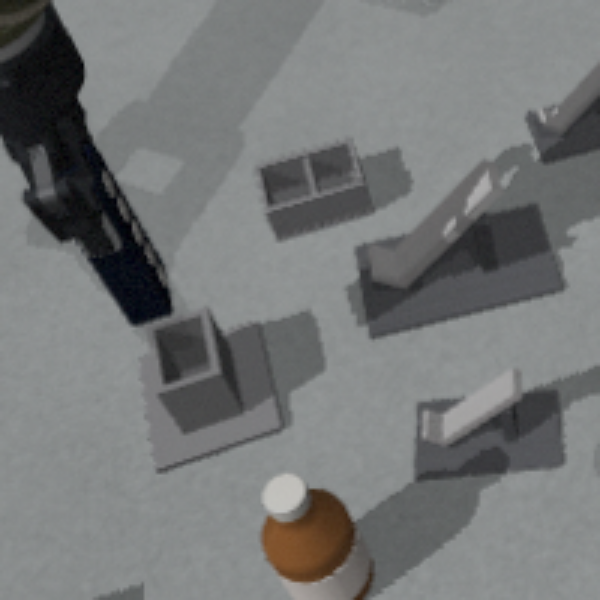

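The magazine is held straight and out of the well, with its bottom at about (150,320) in the crop. I'll cross-check the rest and ledge positions with the first scene picture.

```bash
cat > m3.py <<'E'
from h import *
z=np.load('pics/scene.npz'); d=z['d']; P=cloud('scene',d).reshape(-1,3); P=P[d.ravel()>0]
def loc(P,o,a):
    a=np.radians(a); R=np.array([[np.cos(a),-np.sin(a)],[np.sin(a),np.cos(a)]]); q=P.copy(); q[:,:2]=(P[:,:2]-o)@R; return q
L=loc(P,np.array([479.5,-78.3]),-3.3)
T=L[(abs(L[:,0])<30)&(abs(L[:,1])<60)&(L[:,2]>30)&(abs((L[:,2]-30)-(L[:,1]+50))<7)]
for lo,hi in((40,60),(60,80),(80,100),(100,120)):
    s=T[(T[:,2]>lo)&(T[:,2]<hi)]; print(lo,len(s),np.percentile(s[:,0],[3,50,97]).round(1),np.median(s[:,2]-s[:,1]))
L=loc(P,np.array([547.5,328]),10.1); T=L[(abs(L[:,0])<90)&(L[:,1]>-230)&(L[:,1]<60)&(abs(L[:,2]-140)<4)]; print('ledge z',np.median(T[:,2]))
for y in range(-180,0,30):
    s=T[abs(T[:,1]-y)<8]; print(y,np.percentile(s[:,0],[1,99]).round(1))
for x in(-60,-20,0,20,60):
    s=T[abs(T[:,0]-x)<8]; print(x,np.percentile(s[:,1],[1,99]).round(1))
E
python3 m3.py
```

```text
40 86 [-12.2   4.3  20.9] 77.43983280449686
60 93 [-12.9   4.8  21.5] 77.36681347581919
80 92 [-13.2   4.2  21.2] 77.12977410300016
100 107 [-12.9   5.1  21.8] 77.22130344348754
ledge z 138.76555779283336
-180 [-68.9  77.6]
-150 [-69.5  77.9]
-120 [-68.4  77.1]
-90 [-69.1  77.4]
-60 [-69.2  76.8]
-30 [-69.8  77.6]
-60 [-198.    -3.4]
-20 [-198.1   -2.9]
0 [-198.4   -1.6]
20 [-196.7   -3. ]
60 [-198.1   -2.9]
```

>>> send_rows(targets=[{"offset": [-1,3,0],"spin": -0.03},{"offset": [-2,6.5,0],"spin": -0.06},{"offset": [-3.3,10,0],"spin": -0.11},{"offset": [-4.4,13.5,0],"spin": -0.11},{"offset": [-5.2,16,0],"spin": -0.11},{"offset": [-5.55,17.17,0],"spin": -0.11},{"offset": [-5.55,17.17,0],"spin": -0.11},{"offset": [-5.55,17.17,0],"spin": -0.11}])

```text
time_s: 6.02
eef_pos: [478.7, -128.9, 237.5]
ee_rot: [-0.0, 0.727, 0.687, -0.0]
force: [0.2, -0.6, -1.4]
grip_width: 0.561
grip_force: 47.6
```

>>> send_rows(targets=[{"offset": [0,0,-2],"spin": 0},{"offset": [0,0,-4],"spin": 0},{"offset": [0,0,-6],"spin": 0},{"offset": [0,0,-8],"spin": 0},{"offset": [0,0,-9],"spin": 0},{"offset": [0,0,-9.7],"spin": 0},{"offset": [0,0,-9.7],"spin": 0},{"offset": [0,0,-9.7],"spin": 0}])

```text
time_s: 6.68
eef_pos: [479.1, -129.3, 141.7]
ee_rot: [0.0, 0.727, 0.686, 0.0]
force: [-0.3, 0.2, -2.0]
grip_width: 0.557
grip_force: 47.5
```

Run:
```python
from h import *
state()
p,d=cap('scene'); save(cv2.resize(p[120:290,130:330],None,fx=3,fy=3),'r1')
```

```text
t 6.68 tcp [ 479.1 -129.3  141.7] tool y deg -3.35 q6 -0.44 q1 -0.5 F [-0.3  0.2 -2. ] grip 0.557 47.5
```

View pics/r1.png

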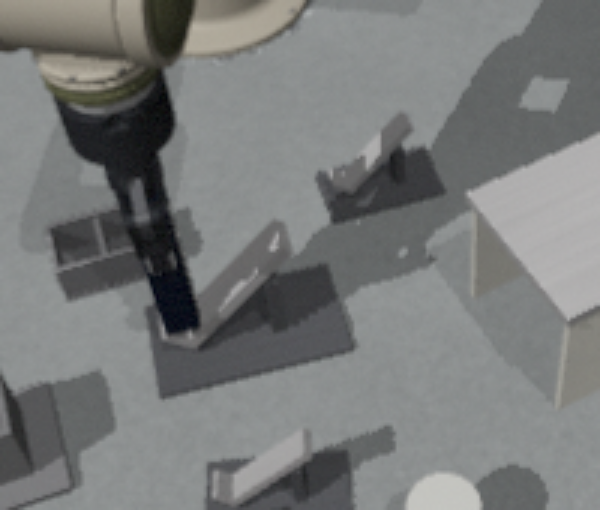

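>>> send_rows(targets=[{"offset": [0,0,-0.5],"spin": 0},{"offset": [0,0,-0.9],"spin": 0},{"offset": [0,0,-0.9],"spin": 0},{"offset": [0.05,0.8,-0.9],"spin": 0},{"offset": [0.1,1.6,-0.85],"spin": 0},{"offset": [0.14,2.3,-0.9],"spin": 0},{"offset": [0.17,2.95,-0.95],"spin": 0},{"offset": [0.17,2.95,-0.95],"spin": 0}], squeeze=25)

```text
time_s: 7.4
eef_pos: [481.6, -99.6, 133.5]
ee_rot: [0.003, 0.727, 0.687, 0.0]
force: [-0.0, -2.2, 7.0]
grip_width: 0.557
grip_force: 45.5
```

```bash
cat > tilt.py <<'E'
from h import *
import sys
# tilt of dark magazine in scene picture: points in a rest/ledge frame by colour
state()
p,d=cap('scene'); P=cloud('scene',d); I=p.astype(int)
o=np.array([float(sys.argv[1]),float(sys.argv[2])]);a=np.radians(float(sys.argv[3]));zmin,zmax=float(sys.argv[4]),float(sys.argv[5])
L=P.copy();R=np.array([[np.cos(a),-np.sin(a)],[np.sin(a),np.cos(a)]]);L[...,:2]=(P[...,:2]-o)@R
m=(d>0)&(L[...,2]>zmin)&(L[...,2]<zmax)&(abs(L[...,0])<45)&(abs(L[...,1])<130)&(I[...,2]-I[...,0]>10)&(I.sum(2)<200)
n,l,st,_=cv2.connectedComponentsWithStats(m.astype(np.uint8)); Q=L[l==1+st[1:,4].argmax()]
yz=Q[:,1:]; r=cv2.minAreaRect(yz.astype(np.float32)); print(len(Q),'x',np.percentile(Q[:,0],[2,98]).round(1),'yz rect',r)
for y in range(int(yz[:,0].min()),int(yz[:,0].max())+1,12):
    s=Q[abs(Q[:,1]-y)<4]
    if len(s)>3: print(y,'z',np.percentile(s[:,2],[3,97]).round(1))
E
python3 tilt.py 481.6 -77.8 -3.3 25 220
```

```text
t 7.4 tcp [481.6 -99.6 133.5] tool y deg -3.25 q6 -0.38 q1 -0.44 F [-0.  -2.2  7. ] grip 0.557 45.5
233 x [13.2 29.6] yz rect ((-37.21858215332031, 105.15335845947266), (107.3548583984375, 26.75892448425293), 76.36639404296875)
-62 z [56.8 74.1]
-50 z [ 57.8 117.8]
-38 z [ 56.9 155.6]
-26 z [ 89.7 124.5]
```

>>> send_rows(targets=[{"offset": [0.04,0.7,-0.1],"spin": 0},{"offset": [0.08,1.35,-0.28],"spin": 0},{"offset": [0.12,2.1,-0.5],"spin": 0},{"offset": [0.16,2.85,-0.8],"spin": 0},{"offset": [0.2,3.55,-1.15],"spin": 0},{"offset": [0.24,4.2,-1.55],"spin": 0},{"offset": [0.24,4.2,-1.55],"spin": 0},{"offset": [0.24,4.2,-1.55],"spin": 0}], grip=0.45, squeeze=25)

```text
time_s: 8.12
eef_pos: [483.2, -57.4, 116.7]
ee_rot: [0.001, 0.727, 0.687, 0.0]
force: [0.2, -0.9, -0.1]
grip_width: 0.554
grip_force: 47.3
```

```bash
python3 tilt.py 481.6 -77.8 -3.3 25 220
```

```text
t 8.12 tcp [483.2 -57.4 116.7] tool y deg -3.29 q6 -0.3 q1 -0.36 F [ 0.2 -0.9 -0.1] grip 0.554 47.3
441 x [-18.1  28.4] yz rect ((-11.338287353515625, 119.58375549316406), (147.43014526367188, 36.41870880126953), 64.56856536865234)
-58 z [60.7 68. ]
-46 z [58.6 83.8]
-34 z [ 57.6 100.3]
-22 z [ 71.2 117.4]
-10 z [ 86.6 132.9]
2 z [107.4 182.7]
```

>>> send_rows(targets=[{"offset": [0.04,0.6,-0.5],"spin": 0},{"offset": [0.07,1.2,-0.9],"spin": 0},{"offset": [0.06,1.1,-1.2],"spin": 0},{"offset": [0.05,0.9,-1.5],"spin": 0},{"offset": [0.05,0.9,-1.5],"spin": 0}])

```text
time_s: 8.58
eef_pos: [483.2, -48.5, 100.7]
ee_rot: [-0.0, 0.727, 0.686, -0.0]
force: [1.2, -2.8, -1.4]
grip_width: 0.556
grip_force: 45.9
```

```bash
python3 tilt.py 481.6 -77.8 -3.3 25 220
```

```text
t 8.58 tcp [483.2 -48.5 100.7] tool y deg -3.32 q6 -0.28 q1 -0.34 F [ 1.2 -2.8 -1.4] grip 0.556 45.9
503 x [-18.8  27.9] yz rect ((-7.783956527709961, 106.58961486816406), (145.0706024169922, 42.55586624145508), 57.853675842285156)
-62 z [55.5 62.6]
-50 z [50.1 73. ]
-38 z [49.6 85.2]
-26 z [64.7 98.5]
-14 z [ 77.3 109.8]
-2 z [ 86.6 121.5]
10 z [100.  140.8]
```

>>> send_rows(targets=[{"offset": [0,0,0],"spin": 0},{"offset": [0,0,0],"spin": 0},{"offset": [0,0,0],"spin": 0},{"offset": [0,0,0],"spin": 0},{"offset": [0,0,0],"spin": 0},{"offset": [0,0,0],"spin": 0},{"offset": [0,0,0],"spin": 0},{"offset": [0,0,0],"spin": 0}], grip=0.9)

```text
time_s: 9.3
eef_pos: [483.3, -48.2, 101.3]
ee_rot: [-0.0, 0.727, 0.686, 0.0]
force: [0.7, 0.0, 1.0]
grip_width: 0.9
grip_force: 0.0
```

>>> send_rows(targets=[{"offset": [0,0,2],"spin": 0},{"offset": [0,0,5],"spin": 0},{"offset": [0,0,9],"spin": 0},{"offset": [0,0,13],"spin": 0},{"offset": [0,0,16],"spin": 0},{"offset": [-3,0,18],"spin": 0},{"offset": [-6,2,18],"spin": 0},{"offset": [-6,2,18],"spin": 0}], grip=1)

```text
time_s: 9.97
eef_pos: [420.1, -26.2, 282.4]
ee_rot: [0.0, 0.727, 0.687, 0.0]
force: [0.7, -0.6, 0.3]
grip_width: 0.999
grip_force: 0.0
```

```bash
python3 tilt.py 481.6 -77.8 -3.3 25 160
python3 - <<'E'
from h import *
z=cap('scene'); save(cv2.resize(z[0][120:290,130:330],None,fx=3,fy=3),'r2')
E
```

```text
t 9.97 tcp [420.1 -26.2 282.4] tool y deg -3.28 q6 -0.29 q1 -0.34 F [ 0.7 -0.6  0.3] grip 0.999 0.0
755 x [-19.2  27.6] yz rect ((-11.948421478271484, 92.63536071777344), (140.48147583007812, 27.41590690612793), 45.42686462402344)
-69 z [50.  56.3]
-57 z [46.5 66.7]
-45 z [41.  79.7]
-33 z [59.3 91.4]
-21 z [ 67.9 103.3]
-9 z [ 80.5 114.6]
3 z [ 92.1 127.6]
15 z [104.7 138.9]
27 z [117.  149.4]
39 z [129.9 143.1]
```

View pics/r2.png

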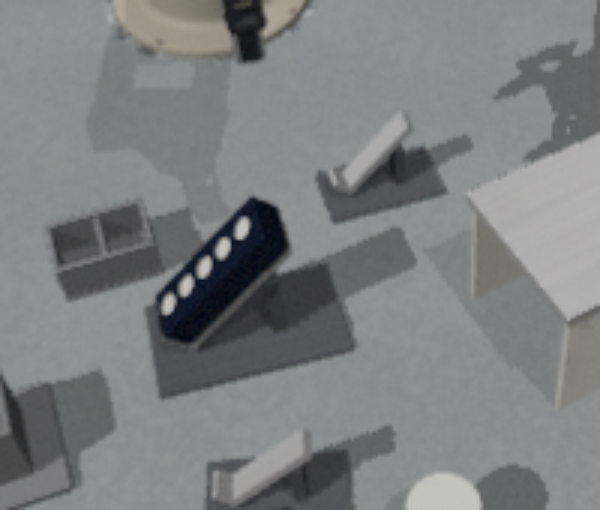

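The magazine lies home on the right rest, running from (175,330) to (270,215) in the crop. Its centre is within about 2 mm of rest_place. Next I'll take it again over its broad side.

>>> send_rows(targets=[{"offset": [3,-2.5,0],"spin": 0},{"offset": [5.5,-4.5,0],"spin": 0},{"offset": [6.3,-5.15,0],"spin": 0},{"offset": [6.3,-5.15,-2],"spin": 0},{"offset": [6.3,-5.15,-5],"spin": 0},{"offset": [6.3,-5.15,-8],"spin": 0},{"offset": [6.3,-5.15,-10],"spin": 0},{"offset": [6.3,-5.15,-10],"spin": 0}], grip=1)

```text
time_s: 10.73
eef_pos: [484.8, -79.2, 177.1]
ee_rot: [-0.004, 0.727, 0.686, -0.002]
force: [-0.1, 0.6, -1.0]
grip_width: 0.997
grip_force: 0.0
```

>>> send_rows(targets=[{"offset": [0,0,-2],"spin": 0},{"offset": [0,0,-4],"spin": 0},{"offset": [0,0,-6],"spin": 0},{"offset": [0,0,-7.5],"spin": 0},{"offset": [0,0,-8.6],"spin": 0},{"offset": [0,0,-9.1],"spin": 0},{"offset": [0,0,-9.1],"spin": 0},{"offset": [0,0,-9.1],"spin": 0}])

```text
time_s: 11.4
eef_pos: [487.0, -80.0, 91.2]
ee_rot: [0.001, 0.727, 0.686, 0.0]
force: [0.4, 0.4, -0.3]
grip_width: 1.004
grip_force: 0.0
```

>>> send_rows(targets=[{"offset": [0,0,0],"spin": 0},{"offset": [0,0,0],"spin": 0},{"offset": [0,0,0],"spin": 0},{"offset": [0,0,0],"spin": 0},{"offset": [0,0,0],"spin": 0},{"offset": [0,0,0],"spin": 0},{"offset": [0,0,0],"spin": 0},{"offset": [0,0,0],"spin": 0}], grip=0.4, squeeze=50)

```text
time_s: 12.07
eef_pos: [486.4, -79.9, 91.2]
ee_rot: [0.0, 0.727, 0.686, -0.0]
force: [-2.2, -0.0, 7.2]
grip_width: 0.563
grip_force: 50.3
```

>>> send_rows(targets=[{"offset": [0,-0.3,1.5],"spin": 0},{"offset": [0,-0.3,4],"spin": 0},{"offset": [0,-0.3,7],"spin": 0},{"offset": [0,-0.3,10],"spin": 0},{"offset": [0,0,13],"spin": 0},{"offset": [0,0,16],"spin": 0},{"offset": [0.5,2,16],"spin": 0.03},{"offset": [1.2,5,16],"spin": 0.06}])

```text
time_s: 12.73
eef_pos: [498.8, -30.7, 252.1]
ee_rot: [0.002, 0.707, 0.707, 0.001]
force: [-0.1, 1.1, -2.0]
grip_width: 0.56
grip_force: 51.7
```

>>> send_rows(targets=[{"offset": [1,3.5,0],"spin": 0.05},{"offset": [2,7,0],"spin": 0.09},{"offset": [3,10.5,0],"spin": 0.13},{"offset": [4,14,0],"spin": 0.174},{"offset": [5,17.5,0],"spin": 0.174},{"offset": [6,20.5,0],"spin": 0.174},{"offset": [6.4,22,0],"spin": 0.174},{"offset": [6.4,22,0],"spin": 0.174}])

```text
time_s: 13.4
eef_pos: [562.2, 193.3, 249.6]
ee_rot: [-0.001, 0.641, 0.768, -0.0]
force: [-0.2, -0.6, -2.1]
grip_width: 0.556
grip_force: 51.8
```

```bash
sleep 0; python3 tilt.py 549.6 220 10.1 145 300
python3 - <<'E'
from h import *
state()
E
```

```text
t 13.4 tcp [562.2 193.3 249.6] tool y deg 10.28 q6 -0.05 q1 0.13 F [-0.2 -0.6 -2.1] grip 0.556 51.8
647 x [-14.7  32.7] yz rect ((-53.85248565673828, 246.40988159179688), (109.03679656982422, 33.99219512939453), 55.26242446899414)
-96 z [209.5 216.4]
-84 z [203.4 226.7]
-72 z [206.7 237.8]
-60 z [220.2 251.5]
-48 z [235.3 263.6]
-36 z [244.  274.4]
-24 z [277.7 286.3]
t 13.45 tcp [562.1 191.5 249.7] tool y deg 10.22 q6 -0.05 q1 0.13 F [-0.8 -1.2 -2.4] grip 0.558 51.8
```

>>> send_rows(targets=[{"offset": [0.4,1,0],"spin": 0},{"offset": [0.8,2,-0.5],"spin": 0},{"offset": [0.8,2,-1.5],"spin": 0},{"offset": [0.8,2,-2.5],"spin": 0},{"offset": [0.8,2,-3.5],"spin": 0},{"offset": [0.8,2,-4.3],"spin": 0},{"offset": [0.8,2,-4.8],"spin": 0},{"offset": [0.8,2,-4.8],"spin": 0}])

```text
time_s: 14.12
eef_pos: [570.0, 210.1, 201.3]
ee_rot: [-0.0, 0.642, 0.766, -0.001]
force: [-0.2, -1.0, -1.4]
grip_width: 0.559
grip_force: 51.6
```

```bash
python3 tilt.py 549.6 220 10.1 145 300
```

```text
t 14.12 tcp [570.  210.1 201.3] tool y deg 10.07 q6 -0.02 q1 0.16 F [-0.2 -1.  -1.4] grip 0.559 51.6
596 x [-4.1 42.8] yz rect ((-36.671043395996094, 210.5926971435547), (132.27096557617188, 43.34248352050781), 66.4444580078125)
-80 z [160.8 168.2]
-68 z [156.9 179.4]
-56 z [160.2 190.9]
-44 z [177.8 204.1]
-32 z [183.1 215.7]
-20 z [214.5 227.4]
-8 z [227.2 239.8]
```

>>> send_rows(targets=[{"offset": [0,0,-0.3],"spin": 0},{"offset": [-0.12,0.7,-0.75],"spin": 0},{"offset": [-0.24,1.36,-1.26],"spin": 0},{"offset": [-0.35,1.97,-1.82],"spin": 0},{"offset": [-0.45,2.54,-2.44],"spin": 0},{"offset": [-0.45,2.54,-2.44],"spin": 0}], squeeze=40)

```text
time_s: 14.67
eef_pos: [565.6, 237.1, 177.0]
ee_rot: [-0.0, 0.642, 0.767, 0.0]
force: [1.9, 1.4, 2.3]
grip_width: 0.553
grip_force: 40.6
```

```bash
python3 tilt.py 549.6 220 10.1 145 300
```

```text
t 14.67 tcp [565.6 237.1 177. ] tool y deg 10.16 q6 0.03 q1 0.21 F [1.9 1.4 2.3] grip 0.553 40.6
566 x [-1.2 44.7] yz rect ((-18.71731948852539, 180.11166381835938), (109.56712341308594, 24.863012313842773), 24.039464950561523)
-72 z [164.6 170.3]
-60 z [152.3 174.7]
-48 z [169.1 180.8]
-36 z [164.2 186.1]
-24 z [180.2 191.5]
-12 z [171.8 195.9]
0 z [185.9 202.1]
12 z [200.1 205.7]
24 z [205.9 211.6]
```

>>> send_rows(targets=[{"offset": [-0.09,0.5,-0.65],"spin": 0},{"offset": [-0.17,0.96,-1.37],"spin": 0},{"offset": [-0.22,1.25,-1.9],"spin": 0},{"offset": [-0.26,1.48,-2.42],"spin": 0},{"offset": [-0.29,1.65,-2.85],"spin": 0},{"offset": [-0.32,1.78,-3.2],"spin": 0},{"offset": [-0.34,1.9,-3.5],"spin": 0},{"offset": [-0.34,1.9,-3.5],"spin": 0}])

```text
time_s: 15.38
eef_pos: [562.2, 254.7, 142.1]
ee_rot: [-0.0, 0.642, 0.767, -0.0]
force: [0.9, -1.0, 1.1]
grip_width: 0.555
grip_force: 40.9
```

```bash
python3 tilt.py 549.6 220 10.1 145 300
```

```text
t 15.38 tcp [562.2 254.7 142.1] tool y deg 10.08 q6 0.06 q1 0.24 F [ 0.9 -1.   1.1] grip 0.555 40.9
573 x [-1.  44.7] yz rect ((-8.314476013183594, 159.78228759765625), (108.64129638671875, 26.5313663482666), 1.5371543169021606)
-62 z [146.7 170.2]
-50 z [151.  170.6]
-38 z [162.6 170.9]
-26 z [152.2 171.3]
-14 z [152. 171.]
-2 z [151.5 171.2]
10 z [151.3 171.6]
22 z [167.6 172.8]
34 z [168.6 171. ]
```

>>> send_rows(targets=[{"offset": [0,0,0],"spin": 0},{"offset": [0,0,0],"spin": 0},{"offset": [0,0,0],"spin": 0},{"offset": [0,0,0],"spin": 0},{"offset": [0,0,0],"spin": 0},{"offset": [0,0,0],"spin": 0},{"offset": [0,0,0.5],"spin": 0},{"offset": [0,0,1],"spin": 0}], grip=0.9)

```text
time_s: 16.1
eef_pos: [562.3, 254.7, 153.2]
ee_rot: [-0.0, 0.642, 0.767, -0.0]
force: [0.1, 0.5, -0.0]
grip_width: 0.896
grip_force: 0.0
```

>>> send_rows(targets=[{"offset": [0,0,2],"spin": 0},{"offset": [0,0,5],"spin": 0},{"offset": [0,0,8],"spin": 0},{"offset": [0.7,-4,9],"spin": 0},{"offset": [1.4,-8,9],"spin": 0},{"offset": [2.1,-12,9],"spin": 0},{"offset": [2.8,-16,9],"spin": 0},{"offset": [2.8,-16,9],"spin": 0}])

```text
time_s: 16.77
eef_pos: [591.5, 88.4, 243.5]
ee_rot: [0.001, 0.645, 0.765, -0.0]
force: [-0.0, -0.3, -0.5]
grip_width: 0.898
grip_force: 0.0
```

```bash
cat > mag.py <<'E'
from h import *
state()
for n in('scene','top'):
    p,d=cap(n); save(p,'now_'+n); P=cloud(n,d); I=p.astype(int)
    L=P.copy();a=np.radians(10.1);R=np.array([[np.cos(a),-np.sin(a)],[np.sin(a),np.cos(a)]])
    o=np.array([547.5,328]) if n=='top' else np.array([551.5,326.3])
    L[...,:2]=(P[...,:2]-o)@R
    m=(d>0)&(abs(L[...,2]-170)<6)&(abs(L[...,0])<70)&(L[...,1]>-210)&(L[...,1]<80)
    c,l,st,_=cv2.connectedComponentsWithStats(m.astype(np.uint8)); Q=L[l==1+st[1:,4].argmax()]
    print(n,len(Q),np.median(Q[:,2]),cv2.minAreaRect(Q[:,:2].astype(np.float32)))
E
python3 mag.py
```

```text
t 16.77 tcp [591.5  88.4 243.5] tool y deg 9.73 q6 -0.22 q1 -0.05 F [-0.  -0.3 -0.5] grip 0.898 0.0
scene 903 168.65497085628735 ((-0.09922409057617188, -96.13695526123047), (49.609642028808594, 140.8262481689453), 0.13629068434238434)
top 1034 169.79523181236354 ((0.1257457733154297, -86.90216827392578), (48.77870178222656, 116.89810180664062), 0.015944454818964005)
```

>>> send_rows(targets=[{"offset": [-0.6,3.9,0],"spin": 0},{"offset": [-0.6,3.9,-1.5],"spin": 0},{"offset": [-0.6,3.9,-4],"spin": 0},{"offset": [-0.6,3.9,-6],"spin": 0},{"offset": [-0.6,3.9,-7],"spin": 0},{"offset": [-0.6,3.9,-7],"spin": 0},{"offset": [-0.6,3.9,-7],"spin": 0},{"offset": [-0.6,3.9,-7],"spin": 0}], grip=0.25)

```text
time_s: 17.53
eef_pos: [585.0, 134.1, 174.5]
ee_rot: [0.001, 0.642, 0.767, 0.001]
force: [-0.2, 0.0, -0.3]
grip_width: 0.245
grip_force: 0.0
```

```bash
python3 mag.py
```

```text
t 17.53 tcp [585.  134.1 174.5] tool y deg 10.11 q6 -0.15 q1 0.03 F [-0.2  0.  -0.3] grip 0.245 0.0
scene 752 168.72001334955024 ((-0.05081748962402344, -95.89332580566406), (50.07790756225586, 140.4619598388672), 0.1600331962108612)
top 612 169.72350499761535 ((0.3141632080078125, -63.228614807128906), (49.04295349121094, 69.14690399169922), 0.5923601388931274)
```

View pics/now_scene.png

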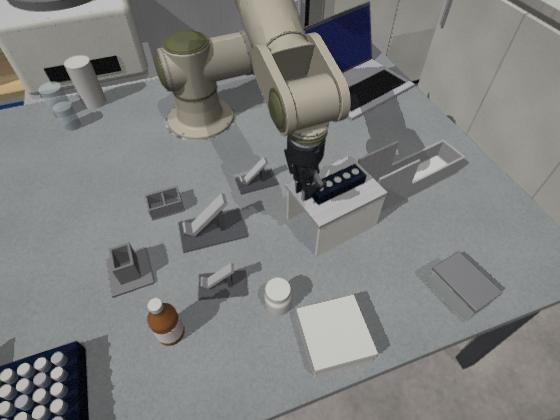

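The magazine lies flat on the ledge at about (338,183), pointing at the chute, and the gripper is behind it. I'll lower the gripper and push.

>>> send_rows(targets=[{"offset": [-0.1,0,-1.2],"spin": 0},{"offset": [-0.1,0,-2.4],"spin": 0},{"offset": [-0.1,0,-2.4],"spin": 0},{"offset": [-0.24,0.8,-2.4],"spin": 0},{"offset": [-0.38,1.6,-2.4],"spin": 0},{"offset": [-0.52,2.4,-2.4],"spin": 0},{"offset": [-0.67,3.2,-2.4],"spin": 0},{"offset": [-0.81,4,-2.4],"spin": 0}])

```text
time_s: 18.3
eef_pos: [576.4, 174.7, 149.6]
ee_rot: [0.001, 0.642, 0.767, 0.0]
force: [-0.4, -1.0, 1.7]
grip_width: 0.247
grip_force: 0.9
```

```bash
python3 mag.py
```

```text
t 18.3 tcp [576.4 174.7 149.6] tool y deg 10.1 q6 -0.08 q1 0.1 F [-0.4 -1.   1.7] grip 0.247 0.9
scene 591 168.54540383751564 ((0.26793861389160156, -73.23011779785156), (49.14241027832031, 136.93763732910156), 0.6850765347480774)
top 385 169.53091857838868 ((0.17386436462402344, -26.129379272460938), (48.602210998535156, 43.211666107177734), 0.5107762217521667)
```

>>> send_rows(targets=[{"offset": [-0.18,1,0],"spin": 0},{"offset": [-0.36,2,0],"spin": 0},{"offset": [-0.53,3,0],"spin": 0},{"offset": [-0.71,4,0],"spin": 0},{"offset": [-0.89,5,0],"spin": 0},{"offset": [-1.07,6,0],"spin": 0},{"offset": [-1.25,7,0],"spin": 0},{"offset": [-1.43,8,0],"spin": 0}])

```text
time_s: 19.07
eef_pos: [561.8, 254.8, 148.9]
ee_rot: [0.0, 0.642, 0.767, -0.0]
force: [1.1, -2.3, -0.0]
grip_width: 0.247
grip_force: 1.0
```

>>> send_rows(targets=[{"offset": [-0.18,1,0],"spin": 0},{"offset": [-0.36,2,0],"spin": 0},{"offset": [-0.53,3,0],"spin": 0},{"offset": [-0.71,4,0],"spin": 0},{"offset": [-0.71,4,0],"spin": 0},{"offset": [-0.71,4,0],"spin": 0},{"offset": [-0.71,4,0],"spin": 0},{"offset": [-0.71,4,0],"spin": 0}])

```text
time_s: 19.73
eef_pos: [555.1, 293.3, 148.9]
ee_rot: [-0.0, 0.642, 0.766, -0.0]
force: [0.4, -0.0, 0.3]
grip_width: 0.247
grip_force: 0.0
```

>>> send_rows(targets=[{"offset": [0.2,-1,1],"spin": 0},{"offset": [0.4,-3,4],"spin": 0},{"offset": [0.9,-5,8],"spin": 0},{"offset": [1.4,-8,11],"spin": 0},{"offset": [1.4,-12,11],"spin": 0},{"offset": [1.4,-16,11],"spin": 0},{"offset": [1.4,-20,11],"spin": 0},{"offset": [1.4,-20,11],"spin": 0}])

```text
time_s: 20.4
eef_pos: [569.1, 86.7, 260.0]
ee_rot: [0.001, 0.645, 0.764, -0.0]
force: [0.5, -0.8, 0.1]
grip_width: 0.25
grip_force: 0.0
```

Run:
```python
from h import *
state()
for n in('scene','top'):
    p,d=cap(n); save(p,'end_'+n)
    P=cloud(n,d);L=P.copy();a=np.radians(10.1);R=np.array([[np.cos(a),-np.sin(a)],[np.sin(a),np.cos(a)]])
    L[...,:2]=(P[...,:2]-[549.6,327])@R; I=p.astype(int)
    m=(d>0)&(abs(L[...,0])<36)&(L[...,1]>10)&(L[...,1]<340)&(I[...,2]-I[...,0]>8)&(I.sum(2)<220)
    Q=L[m]
    if len(Q): print(n,len(Q),np.percentile(Q,[2,50,98],axis=0).round().tolist())
a=cv2.imread('pics/end_scene.png'); b=cv2.imread('pics/end_top.png')
cv2.imwrite('pics/end.png',np.vstack([cv2.resize(a[100:260,130:530],(800,320)),cv2.resize(b[130:270,40:390],(700,280))[:,:700].copy() if 0 else cv2.resize(b[130:270,40:390],(800,280))]))
```

```text
t 20.4 tcp [569.1  86.7 260. ] tool y deg 9.7 q6 -0.22 q1 -0.05 F [ 0.5 -0.8  0.1] grip 0.25 0.0
scene 251 [[-21.0, 184.0, 34.0], [8.0, 260.0, 37.0], [20.0, 316.0, 41.0]]
top 629 [[-24.0, 183.0, 30.0], [-9.0, 245.0, 37.0], [19.0, 317.0, 42.0]]
```

View pics/end.png

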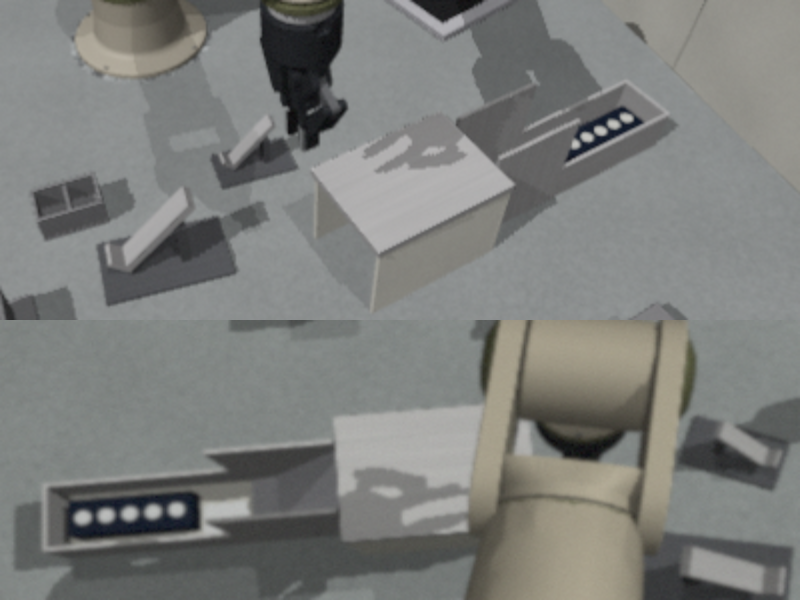

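The magazine lies flat in the tray, at (605,130) in the scene half and (133,515) in the top half. Its top is at z ≈ 37 mm, which fits the tray floor plus its 30 mm thickness. I'll let it settle for a moment and hand the job in.

>>> send_rows(targets=[{"offset": [0,0,0],"spin": 0},{"offset": [0,0,0],"spin": 0},{"offset": [0,0,0],"spin": 0},{"offset": [0,0,0],"spin": 0},{"offset": [0,0,0],"spin": 0},{"offset": [0,0,0],"spin": 0}])

```text
time_s: 21.0
eef_pos: [568.9, 94.1, 258.9]
ee_rot: [-0.0, 0.642, 0.767, -0.0]
force: [0.5, -0.2, -0.5]
grip_width: 0.25
grip_force: 0.0
```

```bash
python3 -c "
from h import *
state(); print(ctrl.finish_job())"
```

```text
t 21.0 tcp [568.9  94.1 258.9] tool y deg 10.13 q6 -0.22 q1 -0.04 F [ 0.5 -0.2 -0.5] grip 0.25 0.0
the job is handed in; nothing more can be done
None
```

The job is handed in at 21 s: the magazine went onto the sloping rest, then flat onto the ledge, was pushed off the end and lies flat in the tray; the bottle, jar and vial box were not touched.

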